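# Set the straightedge on the book-labelling board and square a book against it

## Robot

A 6-joint arm with a two-finger parallel gripper is mounted at the origin on the work surface. World frame = base frame: x ahead of the robot, y to its left, z up, the work surface at z = 0. Lengths are in m, angles in rad, forces in N, time in s.
With the tool pointing down it reaches from about 0.375 to 0.9 m from the base axis. Payload 3.1 kg.
Tool frame: the origin (TCP) lies on the centre line of the jaws, within the pads' length; the fingertips stand robot.tip_reach ahead of it and the grasp point (between the pads) lies 8 mm behind it (robot.tip_reach is the distance from the TCP to the fingertips, in m); z points along the fingers, y is the line along which they close (so a half turn about z gives the same grasp; the last joint's range is limited). The gripper opens to 87 mm and grips with 3 to 60 N. Pads are 19 mm wide; open, the fingers measure 117 mm over their backs; the gripper's body (75 mm by 190 mm) begins 51 mm behind the grasp point.
Start: joints at [1.004, 0.527, 1.433, -0, 1.181, -0.178], TCP at [0.237, 0.578, 0.234] pointing down, gripper open.
Joint ranges: [-3.08, 3.08], [-0.75, 2.2], [0.22, 2.44], [-1.43, 4.57], [0, 2.65], [-2.85, 2.85]. Speed limits (rad/s): [2.79, 2.79, 3.14, 3.14, 3.14, 3.14].

## Interface

Orientations are given as a unit quaternion [x, y, z, w].
In Python, from rig import robot gives the robot as it stands.
- The arm moves only by the tool jog_arm, never from a script. Its argument "motion" is one flat list of numbers, 7 for each row, row after row: the shift along the tool's x, y, z scaled (see below), then the turn, a rotation vector about the tool's x, y, z scaled (see below), then the gripper's target within -1 to 1 (shut at 1, half-way at 0, fully open at -1). In form: [x, y, z, rx, ry, rz, hand, x, y, z, rx, ry, rz, hand, ...]. A call has 1 to 12 rows; each row shifts and turns the commanded pose from where the row before left it, along the tool's axes as they then stand; what a row does not reach is not made up. The controller multiplies each number of a shift by 4 cm and each number of a turn by 4 degrees. A row lasts 1/8 s, in which the tool goes at most 62.5 mm and 10.7 degrees, less where a joint would pass 70% of its speed; a pose out of reach is approached as far as the arm can. A call with a number of a shift or a turn outside -1 to 1 is refused whole. A call with a gripper value outside its range is refused whole. The fingers move at their own pace and stop on an object; "grip_force" is the grip in N (left out, the last holds). Time passes only in rows, so rows that do not move let the fingers close. It gives the time, the measured TCP pose, the force, the opening and the grip force at its end, in the units of the state.
- robot.get_obs(): the state, without advancing time (a new reading comes with each control period).
- robot.camera(name): name is "scene" or "side" or "wrist"; returns the picture (420x560x3 uint8, blue, green, red); there is no depth.
- robot.calibration(name): a dict with "fx", "fy", "cx", "cy" (pixels), "R" (3x3) and "t" (3): a world point X has camera coordinates R X + t; the wrist camera has in their place "T_tool_cam" (4x4, takes a point from camera to tool coordinates, whose origin is the TCP and whose axes are the flange's). Camera axes: x right, y down, z forward; pixel columns grow to the right and rows downward; lengths in m; the calibration is good to about 2 mm. The wrist camera is an equidistant fisheye: a pixel r from the principal point sees the ray r / f radians off the axis. A picture is of the moment at which its call begins: read the wrist's pose just before it. calibration takes no time and is no camera call.
- robot.hand_in(): hands the job in; it is judged then, once.
The state is a dict: "time": time; "q": joint angles; "joint_velocities": joint speeds; "joint_torque": joint torques, N m; "position": TCP position; "tool_rot": TCP orientation; "ft_force": force on the tool from outside, world axes, zero at the start; "moment": the same for the moment, N m; "grip_width": finger opening in m; "grip_force": force on a finger pad.
Only numpy, scipy, OpenCV 4.12 (cv2) and the standard library are available. Lean on these libraries where they do the work, as an engineer would, in place of code of your own. Each camera call takes 0.05 s, during which the arm holds its last target. There are 200 camera calls.

## Task

On the labelling board, swing the pinned steel straightedge round by its free end until it rests on the round stop post, and press it home there with a steady push of about 10 newtons for half a second, before the book touches it. Then slide the book that lies on the board across until its long edge lies flush along the straightedge and press it up for half a second with about 8 newtons, leaving the straightedge against its post. Never let a push reach 25 newtons, keep the book flat on the board, leave the other things where they are, and let go of everything.

Things in the scene. Friction and masses are not known exactly. Their poses are not given: they have to be found in the camera images.
- board: plywood board fixed to the counter, 340 x 460 mm, 12 mm thick; origin at the centre of its underside; x along the 340 mm side (away from the robot), y along the 460 mm side, z up. A fixed steel pin (10 mm diameter, dark 20 mm head, top 33 mm above the counter) stands at board x = +130, y = -120 mm
- bar: straightedge: steel bar flat on the board, 250 x 30 x 12 mm, loose on the pin (1 mm play). Origin: hole centre, underside; x runs along it to the free end (x = 235 mm; pinned end x = -15); edges at y = +15 (faces the post) and -15 mm (faces the book). Swings flat, held by friction of 1 to 4 N at the free end; starts 12 to 45 degrees from the post; counter-clockwise from above brings it there
- stop: stop: slotted aluminium plate 22 x 80 mm flush in the board, its centre (origin) about 200 mm from the pin, slot along y (as board y); in it a rigid upright steel post 16 mm across, 22 mm tall (its middle is post_center in the rules), clamped up to 25 mm either side of the plate's centre along y: this setting is NOT in the pose; see it or feel for it slowly. Bar home: +y edge on post
- book_center (a point): centre of the children's board book: rigid block 140 (x) x 100 (y) x 18 mm (z), 0.15 to 0.3 kg, flat and loose on the board, on the side of the bar away from the post, at least 35 mm from the bar's free end at the start. When flush its 140 mm edge is on the bar and its centre is 65 mm from the bar's centre line
- label_roll: loose paper label roll, ring 40 mm across, 16 mm tall, lying on the board's far corner on the book's side; to be left alone; origin at the centre of its underside
- eraser: loose white eraser 40 x 18 x 11 mm lying on the board near the edge beyond the stop post; to be left alone; origin at the centre of its underside
- label_gun: loose hand labeller 130 mm long, 83 mm tall, on the counter to the right; to be left alone; origin under its centre
- tumbler: loose glass tumbler, 84 mm wide, 100 mm tall, on the counter to the left; to be left alone; origin under its centre
- toy_horn: loose blue toy horn standing on its bell, 76 mm wide, 125 mm tall, on the counter to the right; to be left alone; origin under its centre
Things that resemble listed ones, but are neither listed nor needed, are in the scene too. What is shaped like the part that bears book_center but red is not meant.

How it is judged:
On the way, in this order (a step that is already met when the one before it is completed fails the run):
1. the straightedge is pressed against the stop post with more than 4 N for 0.3 s, the book not touching it (contact force between bar and stop above 4 N and contact force between bar and book below 0.2 N), for 0.3 s.
2. the book is pressed flush to the straightedge with more than 2.5 N for 0.3 s (contact force between book and bar above 2.5 N and angle between the x axis of book_center and the x axis of bar, either way round below 0.035 rad), for 0.3 s.
At the end, for the whole second after the job is handed in: the straightedge lies flat against the stop post (gap under 2.5 mm), the book lies flat with its 140 mm edge along it (gap under 3 mm, within 0.03 rad, its centre 60 to 190 mm from the pin along the bar), and both are at rest (y of post_center in the frame of bar between 0.02 and 0.0255 m and y of book_center in the frame of bar between -0.068 and -0.062 m and x of book_center in the frame of bar between 0.06 and 0.19 m and angle between the x axis of book_center and the x axis of bar, either way round below 0.03 rad and angle between each of book_center, bar's own z axis and vertical below 0.05 rad and linear speed of each of book, bar below 0.01 m/s); the robot touches nothing.
It fails at once if the straightedge is forced against the stop post with more than 25 N (contact force between bar and stop above 25 N).
It fails at once if the book is forced against the straightedge with more than 25 N (contact force between book and bar above 25 N).
It fails at once if the book is tipped up (angle between book_center's own z axis and vertical above 0.2 rad).
It fails at once if something else on the board or counter is moved by more than 20 mm (distance of any of label_roll, eraser, label_gun, tumbler, toy_horn from where it was at the start of the episode above 0.02 m).
It also fails if it takes over 67 s, if anything falls off the work surface, if the arm or the gripper's body presses on something with over 40 N, if the wrist force passes 120 N, or if a joint passes its speed limit or range.

## Working session

There is one attempt and no reset: what is moved stays moved. The work goes in short steps, Python scripts to look and compute and a tool call to move; the robot and the scene stay as the last step left them, time stands still between calls to the robot, and variables do not carry over. Pictures are saved under pics/ and viewed, at most 10 in all, crops included, and the job is handed in when it is done.

Besides the shell and the picture viewer there is one more tool, called after "Call:" as name(argument=value, ...) on one line, values as JSON. jog_arm: Moves the arm, as the interface text tells. Shifts and turns lie within -1 to 1; 1 stands for 4 cm of shift or 4 degrees of turn. Its arguments: {"type":"object","properties":{"motion":{"type":"array","items":{"type":"number"}},"grip_force":{"type":"number"}},"required":["motion"]}

```bash
mkdir -p pics; ls
python3 - <<'E'
from rig import robot
import cv2
o=robot.get_obs(); print(o['time'],o['position'],o['tool_rot'],o['ft_force'],o['grip_width'],robot.tip_reach)
for n in ("scene","side"):
    cv2.imwrite(f"pics/{n}0.png",robot.camera(n)); c=robot.calibration(n); print(n,c)
print(robot.calibration("wrist"))
E
```

```text
pics
0.0 [0.23653341 0.57776716 0.2325584 ] [ 1.93184146e-01  9.81161927e-01 -1.00538610e-03 -3.85572293e-04] [-1.06115179 -0.64564374  0.49108245] 0.08686445925274151 0.011
scene {'fx': 435.3802241428726, 'fy': 435.3802241428726, 'cx': 275.81319096997856, 'cy': 207.04055984884138, 'R': array([[-0.45952963,  0.88800159, -0.0169024 ],
       [ 0.71805449,  0.36024932, -0.59549826],
       [-0.52271432, -0.28578593, -0.80317877]]), 't': array([ 0.2209909 , -0.33551647,  1.63350898])}
side {'fx': 490.2919426998244, 'fy': 490.2919426998244, 'cx': 283.8749517682258, 'cy': 218.56488373658442, 'R': array([[ 0.98005027, -0.19874694, -0.00106166],
       [-0.12924869, -0.63326812, -0.76306374],
       [ 0.15098427,  0.74797804, -0.64632237]]), 't': array([-0.48358323,  0.12196592,  1.25388709])}
{'fx': 325.19226210127806, 'fy': 325.19226210127806, 'cx': 277.4130033629628, 'cy': 214.77110038395543, 'T_tool_cam': array([[ 1.90139307e-03, -9.59014421e-01, -2.83350886e-01,
         7.76715436e-02],
       [ 9.99998155e-01,  1.90071193e-03,  2.77321921e-04,
        -6.70901431e-04],
       [ 2.72612688e-04, -2.83350890e-01,  9.59016266e-01,
        -1.51725470e-01],
       [ 0.00000000e+00,  0.00000000e+00,  0.00000000e+00,
         1.00000000e+00]])}
```

View pics/scene0.png

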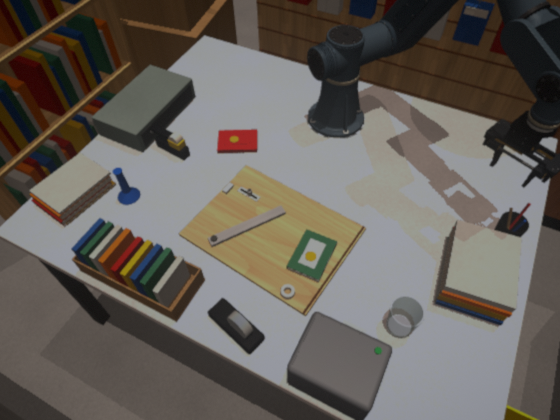

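View pics/side0.png

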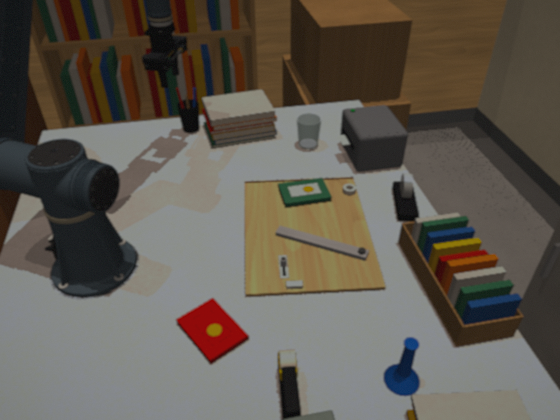

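The scene view shows the pin at (213,238), the bar's free end at about (284,211), the post at about (250,193), the green book at (313,256), the eraser at (227,187) and the label roll at (288,291). The side view agrees: pin (362,252), post about (284,266), book (304,192). Next I'll work out coarse positions.

```bash
cat > h.py <<'E'
import numpy as np, cv2
from rig import robot
from scipy.spatial.transform import Rotation as Rn
def ray(n,uv,o=None):
    c=robot.calibration(n)
    p=np.array([(uv[0]-c['cx'])/c['fx'],(uv[1]-c['cy'])/c['fy']])
    if n!='wrist':
        d=np.array([*p,1]); R=c['R']; return -R.T@c['t'], R.T@d
    th=np.hypot(*p); d=np.array([*(p/max(th,1e-9)*np.sin(th)),np.cos(th)])
    T=c['T_tool_cam']; R=Rn.from_quat(o['tool_rot']).as_matrix()
    return R@T[:3,3]+o['position'], R@T[:3,:3]@d
def onz(n,uv,z,o=None):
    a,d=ray(n,uv,o); return (a+d*(z-a[2])/d[2])[:2]
def proj(X,o):  # wrist
    c=robot.calibration('wrist'); T=c['T_tool_cam']; R=Rn.from_quat(o['tool_rot']).as_matrix()
    x=T[:3,:3].T@(R.T@(np.array(X)-o['position'])-T[:3,3]); th=np.arctan2(np.hypot(x[0],x[1]),x[2])
    return x[:2]/np.hypot(x[0],x[1])*th*c['fx']+[c['cx'],c['cy']]
E
python3 - <<'E'
from h import *
np.set_printoptions(precision=4,suppress=True)
S={'pin':((213,238),(362,252),.033),'free':((283,211),(278,232),.024),'post':((250,192),(284,262),.034),'eraser':((227,187),(294,284),.023),'book':((313,256),(304,191),.03),'roll':((288,291),(349,187),.028)}
for k,(a,b,z) in S.items(): print(k,onz('scene',a,z),onz('side',b,z))
for a in [(251,168),(363,230),(303,303),(180,232)]: print('sc',onz('scene',a,.012))
for a in [(244,180),(359,178),(381,286),(246,291)]: print('sd',onz('side',a,.012))
E
```

```text
pin [ 0.6757 -0.1073] [ 0.6719 -0.1184]
free [0.4893 0.0299] [0.4791 0.0089]
post [ 0.4761 -0.0942] [ 0.4705 -0.1147]
eraser [ 0.4842 -0.1762] [ 0.4815 -0.1813]
book [0.5968 0.1804] [0.5875 0.165 ]
roll [0.726  0.1647] [0.7244 0.1599]
sc [ 0.3694 -0.1521]
sc [0.4364 0.2743]
sc [0.7324 0.2133]
sc [ 0.6925 -0.2184]
sd [0.4242 0.2803]
sd [0.7767 0.2192]
sd [ 0.6885 -0.2199]
sd [ 0.3663 -0.1705]
```

Call:
jog_arm(motion=[-0.94,-0.78,-0.22,0,0,0.5,1,-0.94,-0.78,-0.22,0,0,0,1,-0.94,-0.78,-0.22,0,0,0,1,-0.94,-0.78,-0.22,0,0,0,1,-0.94,-0.78,-0.22,0,0,0,1,-0.94,-0.78,-0.22,0,0,0,1,-0.94,-0.78,-0.22,0,0,0,1,-0.94,-0.78,-0.22,0,0,0,1,-0.94,-0.78,-0.22,0,0,0,1,-0.94,-0.78,-0.22,0,0,0,1,-0.94,-0.78,-0.22,0,0,0,1,-0.94,-0.78,-0.22,0,0,0,1], grip_force=20)

```text
time: 1.6
position: [0.496, 0.0508, 0.3391]
tool_rot: [0.21, 0.978, 0.0, -0.0]
ft_force: [0.6, 0.2, 1.5]
grip_width: 0.0006
grip_force: 0.0
```

Call:
jog_arm(motion=[0,0,0,0,0,1,1,0,0,0,0,0,1,1,0,0,0,0,0,1,1,0,0,0,0,0,1,1,0,0,0,0,0,1,1,0,0,0,0,0,1,1,0,0,0,0,0,1,1,0,0,0,0,0,1,1,0,0,0,0,0,1,1,0,0,0,0,0,1,1,0,0,0,0,0,1,1,0,0,0,0,0,1,1])

```text
time: 3.1
position: [0.4953, 0.0524, 0.3387]
tool_rot: [0.591, 0.807, -0.0, -0.001]
ft_force: [-0.1, 0.3, -0.7]
grip_width: 0.0008
grip_force: 0.0
```

Call:
jog_arm(motion=[-0.82,0.31,-0.17,0,0,0,1,-0.82,0.31,-0.17,0,0,0,1,-0.82,0.31,-0.17,0,0,0,1,0,0,0,0,0,1,1,0,0,0,0,0,1,1,0,0,0,0,0,1,1,0,0,0,0,0,1,1,0,0,0,0,0,1,1,0,0,0,0,0,1,1,0,0,0,0,0,0.65,1,0,0,0,0,0,0,1])

```text
time: 4.47
position: [0.5608, -0.03, 0.3591]
tool_rot: [0.76, 0.65, -0.0, -0.0]
ft_force: [-0.7, -0.5, 0.0]
grip_width: 0.0007
grip_force: 0.0
```

Run:
```python
from h import *
import pickle
o=robot.get_obs(); im=robot.camera('wrist'); cv2.imwrite('pics/w1.png',im); pickle.dump(o,open('o1.pkl','wb')); print(o['position'],o['tool_rot'],o['q'],o['ft_force'])
```

```text
[ 0.56084095 -0.03001271  0.35905933] [ 7.59528113e-01  6.50474216e-01 -3.45929363e-04 -4.70206195e-04] [-2.52391749e-01  3.18838920e-01  1.42282940e+00 -2.85302821e-05
  1.40109149e+00 -9.80081296e-02] [-0.66119277 -0.5407604   0.01949901]
```

View pics/w1.png

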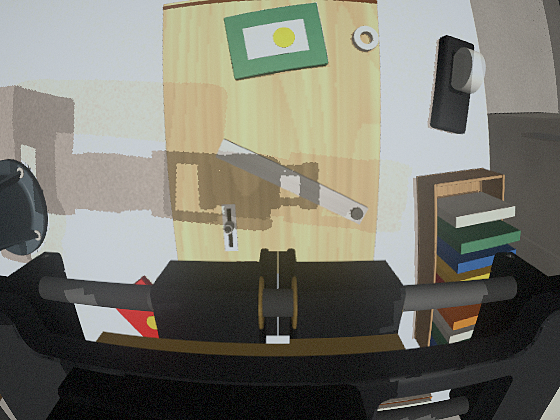

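The wrist view shows the pin head at (357,213), the bar's free end at about (223,145), the stop plate from (229,205) to (232,250) with a dark post at about (229,228), and the book's corners near (225,18), (318,4), (327,64) and (236,79). I'll zoom in to get these accurately.

Run:
```python
import cv2
im=cv2.imread('pics/w1.png')
cv2.imwrite('pics/w1c.png',cv2.resize(im[125:260,205:385],None,fx=4.4,fy=4.4,interpolation=cv2.INTER_CUBIC))
```

```text
(no output)
```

View pics/w1c.png

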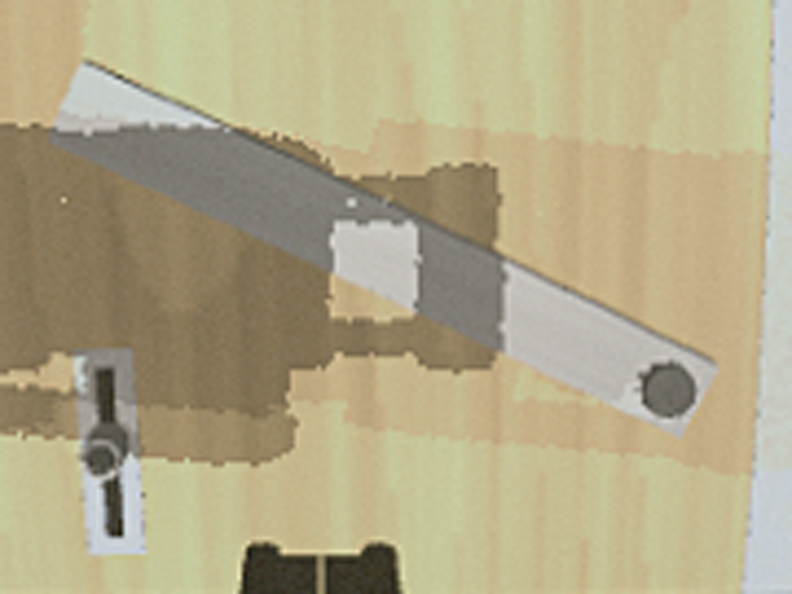

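Run:
```python
from h import *
import pickle
np.set_printoptions(precision=4,suppress=True)
o=pickle.load(open('o1.pkl','rb'))
w=lambda uv,z:onz('wrist',uv,z,o)
im=cv2.imread('pics/w1.png'); hsv=cv2.cvtColor(im,cv2.COLOR_BGR2HSV)
m=cv2.inRange(hsv,(60,80,30),(90,255,200))[:100,190:345]; m=cv2.copyMakeBorder(m,0,0,0,0,0)
c=max(cv2.findContours(m,0,2)[0],key=cv2.contourArea)[:,0]+[190,0]
P=np.array([w(p,.030) for p in cv2.convexHull(c)[:,0]],np.float32)
r=cv2.minAreaRect((P*1000).astype(np.float32)); print('book',r, cv2.boxPoints(r))
pin=w((356.8,213.6),.033); post=w((228.2,228.9),.034)
f1=w((224.3,139.5),.024); f2=w((216.8,157.5),.024)
fe=(f1+f2)/2; print('pin',pin,'post',post,'free',f1,f2,np.linalg.norm(f1-f2),np.linalg.norm(fe-pin))
ang=lambda v:np.degrees(np.arctan2(v[1],v[0]))%360
print('bar ang',ang(fe-pin)); d=np.linalg.norm(post-pin); h=ang(post-pin)-np.degrees(np.arcsin(.023/d)); print('d',d,'home',h)
u=np.array([np.cos(np.radians(h)),np.sin(np.radians(h))]); n=np.array([-u[1],u[0]])
print('u',u,'n',n,'bookedge contact pt at r=.2 home',pin+.2*u-.015*n,'book home center',pin+.125*u-.065*n)
print('plate',w((205+82/4.4+28/4.4,125+350/4.4),.012),w((205+117/4.4,125+553/4.4),.012))
print('roll',w((366,38),.028))
```

```text
book ((588.467529296875, 170.47030639648438), (138.05482482910156, 98.26260375976562), 1.41866135597229) [[518.2449 217.8776]
 [520.6776 119.6451]
 [658.6902 123.063 ]
 [656.2574 221.2955]]
pin [ 0.6737 -0.1102] post [ 0.4714 -0.1041] free [0.4896 0.0324] [0.4734 0.0074] 0.02977895413893654 0.2320779339091832
bar ang 145.88896845167423
d 0.20232154480301215 home 171.74558866341977
u [-0.9896  0.1436] n [-0.1436 -0.9896] bookedge contact pt at r=.2 home [ 0.4779 -0.0667] book home center [ 0.5593 -0.028 ]
plate [ 0.4777 -0.0712] [ 0.4647 -0.1497]
roll [0.7236 0.1577]
```

Call:
jog_arm(motion=[0.72,-0.71,0.5,0,0,-0.12,1,0.72,-0.71,0.5,0,0,0,1,0.72,-0.71,0.5,0,0,0,1,0,0,1,0,0,0,1,0,0,1,0,0,0,1,0,0,1,0,0,0,1,0,0,1,0,0,0,1,0,0,1,0,0,0,1,0,0,0.8,0,0,0,1,0,0,0,0,0,0,1,0,0,0,0,0,0,1])

```text
time: 5.9
position: [0.4905, 0.068, 0.0683]
tool_rot: [0.757, 0.654, 0.0, 0.0]
ft_force: [-0.4, 0.2, 0.6]
grip_width: 0.0007
grip_force: 0.0
```

Call:
jog_arm(motion=[0,0,0.5,0,0,0,1,0,0,0.35,0,0,0,1,0,0,0.21,0,0,0,1,0,0,0,0,0,0,1])

```text
time: 6.4
position: [0.4897, 0.068, 0.025]
tool_rot: [0.757, 0.653, -0.0, -0.0]
ft_force: [0.4, -0.3, -0.7]
grip_width: 0.0002
grip_force: 0.0
```

Run:
```python
from h import *
o=robot.get_obs(); im=robot.camera('wrist'); cv2.imwrite('pics/w2.png',im);print(o['position'],o['tool_rot'],o['ft_force'])
```

```text
[0.48966462 0.06804931 0.02500956] [ 7.56934342e-01  6.53490889e-01 -1.76636457e-04 -1.66875925e-04] [ 0.4417338  -0.33913884 -0.66459853]
```

View pics/w2.png

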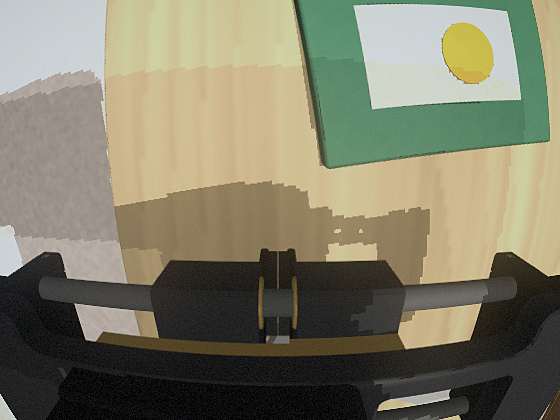

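The fingers stand clear on the board, between the bar and the book (its nearest corner is at (325,166)). I'll start sweeping the bar.

Call:
jog_arm(motion=[-0.25,0,0,0,0,0,1,-0.25,0,0,0,0,0,1,-0.25,0,0,0,0,0,1,-0.25,0,0,0,0,0,1,-0.25,0,0,0,0,0,1,-0.25,0,0,0,0,0,1,-0.25,0,0,0,0,0,1,-0.25,0,0,0,0,0,1,-0.25,0,0,0,0,0,1,-0.25,0,0,0,0,0,1,0,0,0,0,0,0,1])

```text
time: 7.82
position: [0.4591, -0.0257, 0.0243]
tool_rot: [0.757, 0.653, -0.009, -0.015]
ft_force: [-18.1, 10.2, 12.3]
grip_width: 0.0004
grip_force: 12.5
```

The arm is pushed 16 mm sideways, with an unexpected force of -18 N in x. I'll look before moving on.

Run:
```python
from h import *
o=robot.get_obs(); print(o['position'],o['tool_rot'],o['ft_force'],o['moment'],o['q'],o['joint_velocities'])
a=robot.camera('scene')[150:310,170:370]; b=robot.camera('side')[170:300,230:400]; w=robot.camera('wrist')
cv2.imwrite('pics/c3.png',np.hstack([cv2.resize(a,(400,320),interpolation=2),cv2.resize(b,(400,320),interpolation=2)]))
print(robot.get_obs()['ft_force'])
```

```text
[ 0.4591398  -0.02572202  0.02432139] [ 0.75719808  0.65295464 -0.00887187 -0.0149192 ] [-18.06578512  10.21932414  12.32584338] [ 1.40510095  3.28596464 -0.14842991] [-3.00263162e-01  7.10304231e-01  1.96791460e+00  1.63018853e-03
  4.98082950e-01 -1.54130212e-01] [ 0.00510934  0.0014363  -0.00176746 -0.0127756  -0.00158624  0.00358915]
[-17.97176892   8.85747848  12.34282513]
```

View pics/c3.png

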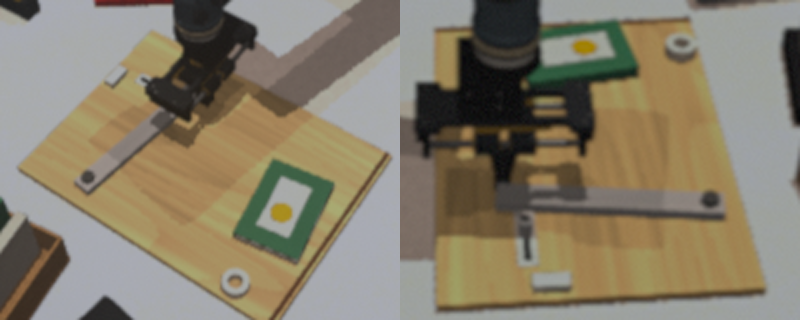

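Run:
```python
from h import *
np.set_printoptions(precision=4,suppress=True)
f=lambda x,y:(230+(x-400)/400*170,170+y/320*130)
g=lambda x,y:(170+x/2,150+y/2)
for p,z in [((497,207),.013),((722,216),.013),((497,196),.024),((722,209),.024),((711,199),.033),((525,222),.034),((505,183),.024)]: print('side',p,onz('side',f(*p),z))
for p,z in [((88,177),.033),((97,190),.024),((187,122),.024),((142,79),.034),((165,112),.024)]: print('scene',p,onz('scene',g(*p),z))
```

```text
side (497, 207) [ 0.448  -0.0596]
side (722, 216) [ 0.686  -0.1218]
side (497, 196) [ 0.4491 -0.0546]
side (722, 209) [ 0.6845 -0.1224]
side (711, 199) [ 0.6737 -0.1145]
side (525, 222) [ 0.4696 -0.108 ]
side (505, 183) [ 0.4613 -0.0368]
scene (88, 177) [ 0.6758 -0.1037]
scene (97, 190) [ 0.6847 -0.0839]
scene (187, 122) [ 0.5164 -0.0242]
scene (142, 79) [ 0.4801 -0.125 ]
scene (165, 112) [ 0.5148 -0.0642]
```

The bar is at about 165°, 7° short of the post, and the finger has stuck to its edge and been dragged along. I'll back off to release it, then push again closer to square.

Call:
jog_arm(motion=[0.12,0,0,0,0,0,1,0.12,0,0,0,0,0,1,0.13,0,0,0,0,0,1,0.13,0,0,0,0,0,1,0,0,0,0,0,0,1,0,0,0,0,0,0,1])

```text
time: 8.72
position: [0.4659, -0.0083, 0.0243]
tool_rot: [0.757, 0.653, -0.007, -0.011]
ft_force: [-14.1, 3.5, 9.5]
grip_width: 0.0006
grip_force: 9.0
```

Run:
```python
from h import *
o=robot.get_obs(); print(o['position'],o['ft_force'],o['moment'])
a=robot.camera('scene')[170:240,210:300]; b=robot.camera('side')[200:300,240:390]; w=robot.camera('wrist')
w=w[130:400,130:430]
cv2.imwrite('pics/c4.png',np.vstack([np.hstack([cv2.resize(a,(385,300),interpolation=2),cv2.resize(b,(415,300),interpolation=2)]),cv2.resize(w,(800,300),interpolation=2)]))
```

```text
[ 0.46587424 -0.00833491  0.02428989] [-14.14198999   3.49193019   9.53880851] [ 0.49376254  2.68606922 -0.16886983]
```

View pics/c4.png

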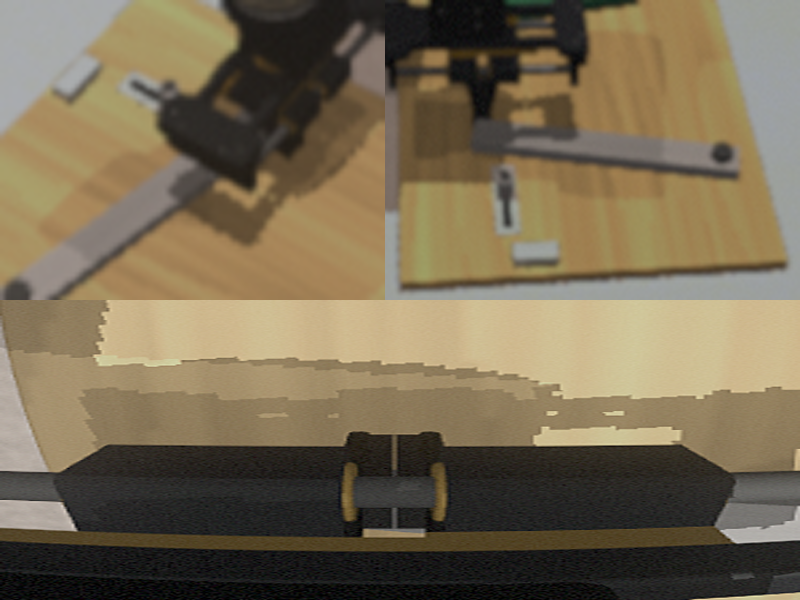

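Call:
jog_arm(motion=[0,-0.15,0,0,0,0,1,0,-0.15,0,0,0,0,1,0,0,0,0,0,0,1])

```text
time: 9.25
position: [0.4645, -0.0094, 0.025]
tool_rot: [0.757, 0.653, -0.001, -0.001]
ft_force: [-3.8, 0.9, 0.2]
grip_width: 0.0005
grip_force: 2.3
```

The remaining force is purely radial, so the finger was bearing on the bar's end face: my start point lay beyond the free end at the bar's starting angle. I'll release, lift, and set down again on the book side at a smaller radius.

Call:
jog_arm(motion=[0,-0.15,0,0,0,0,1,0,-0.1,0,0,0,0,1,0,0,0,0,0,0,1,0,0,-0.5,0,0,0,1,0,0,-0.5,0,0,0,1,0,0,0,0,0,0,1])

```text
time: 10.0
position: [0.4576, -0.0083, 0.0662]
tool_rot: [0.757, 0.654, 0.001, 0.002]
ft_force: [-0.4, -0.3, -0.6]
grip_width: 0.0007
grip_force: 0.0
```

Call:
jog_arm(motion=[0.36,0.42,0,0,0,0,1,0.36,0.42,0,0,0,0,1,0,0,0,0,0,0,1,0,0,0.4,0,0,0,1,0,0,0.4,0,0,0,1,0,0,0.23,0,0,0,1,0,0,0,0,0,0,1])

```text
time: 10.88
position: [0.4931, 0.0155, 0.0236]
tool_rot: [0.757, 0.653, -0.0, -0.0]
ft_force: [-0.4, 0.1, -0.3]
grip_width: 0.0005
grip_force: 0.0
```

Run:
```python
from h import *
o=robot.get_obs(); print(o['position'],o['ft_force'])
a=robot.camera('scene')[160:270,200:340]; b=robot.camera('side')[170:295,240:390]
cv2.imwrite('pics/c5.png',np.hstack([cv2.resize(a,(400,315),interpolation=2),cv2.resize(b,(400,333),interpolation=2)[:315]]))
```

```text
[0.49308329 0.01550654 0.02358638] [-0.35338947  0.07599489 -0.3130861 ]
```

View pics/c5.png

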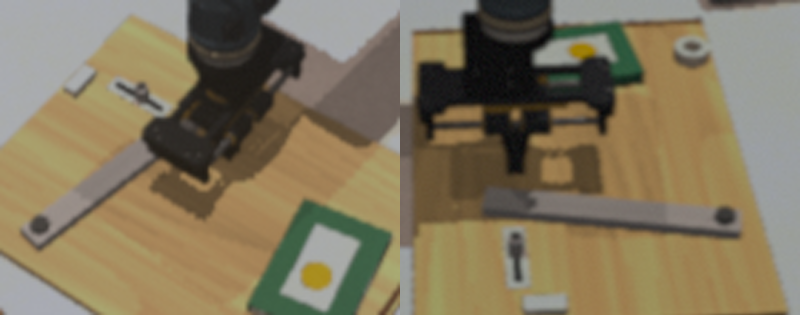

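The finger now stands on the book side, well inside the free end. I'll raise it 1.5 mm and push.

Call:
jog_arm(motion=[-0.1,0,-0.04,0,0,0,1,-0.2,0,0,0,0,0,1,-0.2,0,0,0,0,0,1,-0.2,0,0,0,0,0,1,-0.2,0,0,0,0,0,1,-0.2,0,0,0,0,0,1,0,0,0,0,0,0,1])

```text
time: 11.85
position: [0.4875, -0.0286, 0.0256]
tool_rot: [0.757, 0.653, 0.0, 0.0]
ft_force: [-0.7, 0.2, 0.1]
grip_width: 0.0005
grip_force: 0.0
```

Call:
jog_arm(motion=[-0.1,0,0,0,0,0,1,-0.1,0,0,0,0,0,1,-0.1,0,0,0,0,0,1,0,0,0,0,0,0,1])

```text
time: 12.35
position: [0.4859, -0.0402, 0.0256]
tool_rot: [0.757, 0.653, 0.0, 0.0]
ft_force: [0.2, 0.9, 0.4]
grip_width: 0.0006
grip_force: 0.0
```

Call:
jog_arm(motion=[-0.1,0,0,0,0,0,1,-0.1,0,0,0,0,0,1,0,0,0,0,0,0,1])

```text
time: 12.72
position: [0.4846, -0.0481, 0.0256]
tool_rot: [0.757, 0.653, 0.0, 0.0]
ft_force: [0.3, 0.4, 0.5]
grip_width: 0.0004
grip_force: 0.1
```

Call:
jog_arm(motion=[-0.05,0,0,0,0,0,1,-0.05,0,0,0,0,0,1,-0.05,0,0,0,0,0,1,0,0,0,0,0,0,1])

```text
time: 13.22
position: [0.4835, -0.0538, 0.0255]
tool_rot: [0.757, 0.653, -0.0, 0.0]
ft_force: [-0.1, 1.3, -0.6]
grip_width: 0.0007
grip_force: 0.4
```

Call:
jog_arm(motion=[-0.05,0,0,0,0,0,1,-0.05,0,0,0,0,0,1,0,0,0,0,0,0,1])

```text
time: 13.6
position: [0.4831, -0.056, 0.0256]
tool_rot: [0.758, 0.653, 0.001, -0.001]
ft_force: [2.1, 9.9, 0.5]
grip_width: 0.0007
grip_force: 5.1
```

Post contact: about 10 N. I'll hold it.

Call:
jog_arm(motion=[0,0,0,0,0,0,1,0,0,0,0,0,0,1,0,0,0,0,0,0,1,0,0,0,0,0,0,1,0,0,0,0,0,0,1,0,0,0,0,0,0,1])

```text
time: 14.35
position: [0.4831, -0.056, 0.0256]
tool_rot: [0.757, 0.653, 0.001, -0.001]
ft_force: [1.7, 9.8, 1.1]
grip_width: 0.0004
grip_force: 4.9
```

Call:
jog_arm(motion=[0.05,0,0,0,0,0,1,0.1,0,0,0,0,0,1,0.2,0,0,0,0,0,1,0.2,0,-0.2,0,0,0,1,0,0,-1,0,0,0,1,0,0,-1,0,0,0,1,0.14,0.6,-1,0,0,0,1,0.14,0.6,-1,0,0,0,1,0.14,0.6,-1,0,0,0,1,0,0,-1,0,0,0,-1,0,0,-1,0,0,0,-1,0,0,-1,0,0,0,-1])

```text
time: 15.85
position: [0.5592, -0.029, 0.3553]
tool_rot: [0.757, 0.654, -0.0, 0.0]
ft_force: [0.7, 0.0, 0.5]
grip_width: 0.0227
grip_force: 0.0
```

Call:
jog_arm(motion=[0,0,-0.2,0,0,0,-1,0,0,0,0,0,0,-1,0,0,0,0,0,0,-1])

```text
time: 16.23
position: [0.5588, -0.0293, 0.3597]
tool_rot: [0.757, 0.653, -0.001, -0.002]
ft_force: [0.2, 0.9, -1.1]
grip_width: 0.0524
grip_force: 0.0
```

Run:
```python
from h import *
import pickle
o=robot.get_obs(); im=robot.camera('wrist'); cv2.imwrite('pics/w6.png',im); pickle.dump(o,open('o6.pkl','wb')); print(o['position'],o['tool_rot'],o['ft_force'],o['grip_width'])
cv2.imwrite('pics/w6c.png',cv2.resize(im[0:280,140:420],(600,600),interpolation=2))
```

```text
[ 0.55876357 -0.02928478  0.3597437 ] [ 0.75694724  0.65347325 -0.00109988 -0.00153894] [ 0.2036211   0.86132461 -1.07846015] 0.05236746562005537
```

View pics/w6c.png

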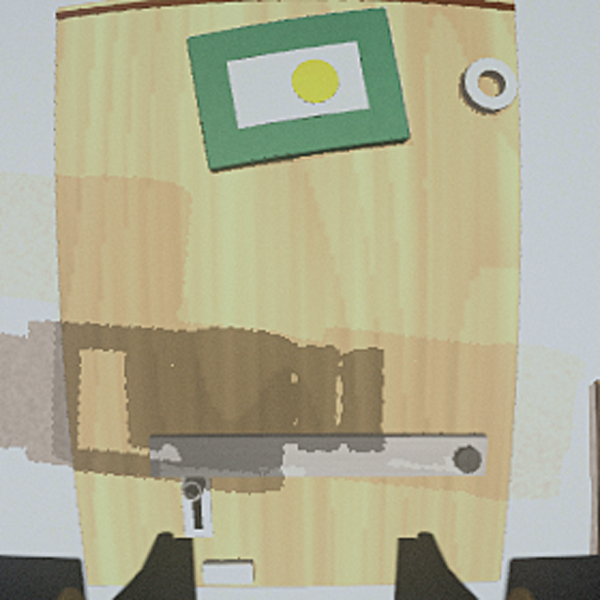

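The bar now lies against the post, at crop (193,487), and level with the gripper's jaw line. The book is undisturbed, and the roll and eraser are in place. Checking angles and the book's pose.

Run:
```python
from h import *
import pickle
np.set_printoptions(precision=4,suppress=True)
o=pickle.load(open('o6.pkl','rb'))
w=lambda x,y,z:onz('wrist',(140+x/2.143,y/2.143),z,o)
a,b,c,d=w(150,436,.024),w(487,436,.024),w(150,475,.024),w(487,475,.024)
ang=lambda v:np.degrees(np.arctan2(v[1],v[0]))%360
print(a,b,c,d,ang(a-b),ang(c-d)); print('pin',w(467,460,.033),'post',w(193,488,.034))
P=np.float32([w(x,y,.030) for x,y in [(188,39),(385,9),(409,136),(212,166)]])*1000
print('book',cv2.minAreaRect(P),P.mean(0))
print('tumbler',onz('scene',(405,312),.05),onz('side',(309,132),.05))
q=Rn.from_quat(o['tool_rot']).as_matrix(); print(q)
```

```text
[ 0.4458 -0.0618] [ 0.6918 -0.0971] [ 0.4398 -0.0912] [ 0.6898 -0.1275] 171.82000528396634 171.75437653062045
pin [ 0.6731 -0.1105] post [ 0.4722 -0.1027]
book ((589.1671752929688, 170.14453125), (137.8809814453125, 95.83413696289062), 1.1637916564941406) [589.5355 170.1754]
tumbler [0.6521 0.4638] [0.6739 0.4596]
[[ 0.1459  0.9893 -0.0037]
 [ 0.9893 -0.1459  0.0009]
 [ 0.0003 -0.0038 -1.    ]]
```

Call:
jog_arm(motion=[0.9,0,0,0,0,0,-1,0.9,0,0,0,0,0,-1,0.9,0,0.5,0,0,0,-1,0.9,0,0.8,0,0,0,-1,0.9,0,0.8,0,0,0,-1,0.9,0,0.8,0,0,0,-1,0.9,0,0.8,0,0,0,-1,0.85,0,0.8,0,0,0,-1,0,0,0.8,0,0,0,-1,0,0,0.5,0,0,0,-1,0,0,0,0,0,0,-1])

```text
time: 17.65
position: [0.5992, 0.2528, 0.1261]
tool_rot: [0.757, 0.654, -0.003, -0.002]
ft_force: [0.3, 0.1, 0.2]
grip_width: 0.087
grip_force: 0.0
```

Call:
jog_arm(motion=[0,0,0.9,0,0,0,-1,0,0,0.8,0,0,0,-1,0,0,0.5,0,0,0,-1,0,0,0.28,0,0,0,-1,0,0,0,0,0,0,-1])

```text
time: 18.27
position: [0.6016, 0.2532, 0.0302]
tool_rot: [0.757, 0.653, -0.0, -0.0]
ft_force: [-0.2, -0.6, 0.5]
grip_width: 0.0868
grip_force: 0.0
```

Call:
jog_arm(motion=[0,0,0.1,0,0,0,-1,-0.15,0,0,0,0,0,-1,-0.2,0,0,0,0,0,-1,-0.2,0,0,0,0,0,-1,-0.2,0,0,0,0,0,-1,-0.2,0,0,0,0,0,-1,0,0,0,0,0,0,-1])

```text
time: 19.15
position: [0.5955, 0.2147, 0.0263]
tool_rot: [0.757, 0.653, -0.001, -0.0]
ft_force: [0.9, -0.9, -0.4]
grip_width: 0.0871
grip_force: 0.0
```

Call:
jog_arm(motion=[-0.25,0,0,0,0,0,-1,-0.25,0,0,0,0,0,-1,-0.25,0,0,0,0,0,-1,-0.25,0,0,0,0,0,-1,-0.25,0,0,0,0,0,-1,-0.25,0,0,0,0,0,-1,-0.25,0,0,0,0,0,-1,-0.25,0,0,0,0,0,-1,-0.25,0,0,0,0,0,-1,-0.25,0,0,0,0,0,-1,-0.25,0,0,0,0,0,-1,0,0,0,0,0,0,-1])

```text
time: 20.65
position: [0.5799, 0.1058, 0.0264]
tool_rot: [0.757, 0.653, -0.0, 0.0]
ft_force: [-0.0, -0.2, 0.5]
grip_width: 0.0867
grip_force: 0.0
```

Run:
```python
from h import *
o=robot.get_obs(); p=o['position']-[.6737,-.1102,0]; print(o['position'],p[0]*-.1436+p[1]*-.9896,o['ft_force'])
im=robot.camera('wrist'); cv2.imwrite('pics/w7.png',im)
hsv=cv2.cvtColor(robot.camera('side'),cv2.COLOR_BGR2HSV); m=cv2.inRange(hsv,(60,80,30),(90,255,220))
m[:150]=0;m[:,:240]=0;m[300:]=0;m[:,390:]=0
c=max(cv2.findContours(m,0,2)[0],key=cv2.contourArea)
for q in cv2.approxPolyDP(c,4,True)[:,0]: print(q,onz('side',q,.03))
```

```text
[0.5799458  0.10583093 0.02644219] -0.2003211101408657 [-0.03431627 -0.23667959  0.50942888]
[326 207] [0.63133263 0.07933811]
[281 209] [0.50466351 0.09603835]
[283 233] [ 0.49021293 -0.00428882]
[329 231] [ 0.61232915 -0.02104095]
```

The book tracks square to the bar, about 65–74 mm away.

Call:
jog_arm(motion=[-0.2,0,0,0,0,0,-1,-0.2,0,0,0,0,0,-1,-0.2,0,0,0,0,0,-1,-0.2,0,0,0,0,0,-1,-0.2,0,0,0,0,0,-1,-0.2,0,0,0,0,0,-1,-0.15,0,0,0,0,0,-1,-0.1,0,0,0,0,0,-1,0,0,0,0,0,0,-1])

```text
time: 21.88
position: [0.5713, 0.0489, 0.0262]
tool_rot: [0.757, 0.654, -0.0, 0.0]
ft_force: [-0.3, 0.3, -0.1]
grip_width: 0.0868
grip_force: 0.0
```

Call:
jog_arm(motion=[-0.08,0,0,0,0,0,-1,-0.08,0,0,0,0,0,-1,-0.08,0,0,0,0,0,-1,0,0,0,0,0,0,-1])

```text
time: 22.38
position: [0.57, 0.0395, 0.0262]
tool_rot: [0.757, 0.653, -0.0, 0.0]
ft_force: [0.1, 0.5, -1.2]
grip_width: 0.0869
grip_force: 0.0
```

Call:
jog_arm(motion=[-0.05,0,0,0,0,0,-1,-0.05,0,0,0,0,0,-1,0,0,0,0,0,0,-1])

```text
time: 22.75
position: [0.5695, 0.0358, 0.0263]
tool_rot: [0.757, 0.653, -0.0, 0.0]
ft_force: [0.2, 0.0, 0.2]
grip_width: 0.0871
grip_force: 0.0
```

Call:
jog_arm(motion=[-0.04,0,0,0,0,0,-1,-0.04,0,0,0,0,0,-1,0,0,0,0,0,0,-1])

```text
time: 23.12
position: [0.5691, 0.0329, 0.0264]
tool_rot: [0.757, 0.653, 0.0, 0.0]
ft_force: [0.8, 1.6, -0.4]
grip_width: 0.0871
grip_force: 0.9
```

Call:
jog_arm(motion=[-0.03,0,0,0,0,0,-1,0,0,0,0,0,0,-1])

```text
time: 23.38
position: [0.5693, 0.0324, 0.0264]
tool_rot: [0.757, 0.653, 0.001, -0.0]
ft_force: [0.8, 4.9, -1.4]
grip_width: 0.0869
grip_force: 2.5
```

Call:
jog_arm(motion=[-0.02,0,0,0,0,0,-1,0,0,0,0,0,0,-1,0,0,0,0,0,0,-1,0,0,0,0,0,0,-1,0,0,0,0,0,0,-1])

```text
time: 24.0
position: [0.5693, 0.0324, 0.0264]
tool_rot: [0.757, 0.653, 0.001, -0.0]
ft_force: [1.4, 7.7, -1.5]
grip_width: 0.087
grip_force: 3.8
```

Call:
jog_arm(motion=[0,0,0,0,0,0,-1,0,0,0,0,0,0,-1,0.02,0,0,0,0,0,-1,0.04,0,0,0,0,0,-1,0.1,0,0,0,0,0,-1,0.2,0,0,0,0,0,-1,0.3,0,0,0,0,0,-1,0,0,-0.8,0,0,0,-1,0,0,-1,0,0,0,-1,0,0,-1,0,0,0,-1,0,0,-1,0,0,0,-1,0,0,-1,0,0,0,-1])

```text
time: 25.5
position: [0.5723, 0.0578, 0.2197]
tool_rot: [0.757, 0.654, -0.0, -0.0]
ft_force: [0.4, 0.5, -0.4]
grip_width: 0.0869
grip_force: 0.0
```

Call:
jog_arm(motion=[-0.8,0,-1,0,0,0,-1,-0.8,0,-1,0,0,0,-1,-0.8,0,-0.6,0,0,0,-1,0,0,0,0,0,0,-1,0,0,0,0,0,0,-1])

```text
time: 26.12
position: [0.558, -0.0369, 0.3216]
tool_rot: [0.757, 0.654, -0.0, -0.001]
ft_force: [-0.3, -0.0, -0.3]
grip_width: 0.0872
grip_force: 0.0
```

Run:
```python
from h import *
import pickle
o=robot.get_obs(); im=robot.camera('wrist'); cv2.imwrite('pics/w8.png',im); pickle.dump(o,open('o8.pkl','wb')); print(o['position'],o['tool_rot'],o['ft_force'],o['grip_width'])
cv2.imwrite('pics/w8c.png',cv2.resize(im[80:290,140:420],(800,600),interpolation=2))
```

```text
[ 0.55798909 -0.03692339  0.32158817] [ 7.56900707e-01  6.53529168e-01 -2.53522297e-04 -9.39573973e-04] [-0.30729439 -0.02333958 -0.31483348] 0.08722784735647532
```

View pics/w8c.png

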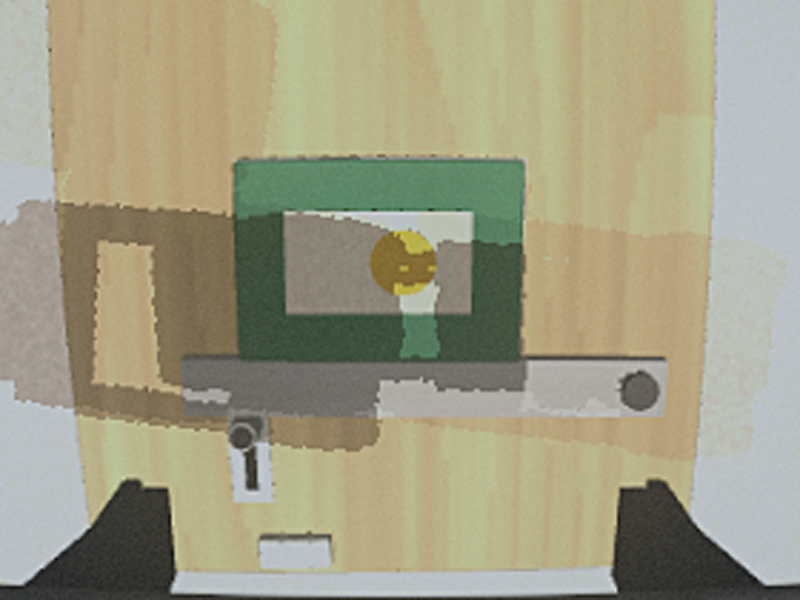

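The book lies flush along the bar (edge from crop (238,360) to (520,360)), the bar touches the post at (242,435), and the gripper is clear. Handing in.

```bash
python3 -c "
from rig import robot
print(robot.hand_in())"
```

```text
the job is handed in; nothing more can be done
None
```

The straightedge was pressed home on its post at about 10 N, the book was then pressed flush against it at about 8 N, everything was let go, and the job was handed in at about 26 s; no verdict came back, and my first sweep caught the bar's end face (about 20 N on the tool, before the bar reached the post) and had to be redone.

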